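Reverse a slide cassette in its leaning holder and set the lock-out handle

TASK

The white slide cassette was put into its leaning metal holder the wrong way round, so the small block on its shoulder is in the way of the holder's lock-out handle. Draw the cassette right out of the holder, give it half a turn about its length and slide it back fully home, with the block on the side away from the handle; then swing the handle across to its stop so that its hole lines up with the hasp hole below it for the padlock, and let go. Do not knock over or shift the bottle and the beaker.

Things in the scene. Friction and masses are not known exactly. Their poses are not given: they have to be found in the camera images.
- sleeve: The holder: fixed aluminium flat box, open on top, leaning 30 degrees from vertical, mouth up and towards the robot. Origin: centre of inner floor, 42 mm above the bench. z: along its axis out of the mouth (the way the cassette slides); y: its width, handle on the -y side (robot's right); x: its thickness, away from the robot. Inside 36 (x) x 96 (y) x 110 mm deep; 3 mm play round the cassette.
- mouth (a point): Centre of the holder's mouth, at rim height: 110 mm from its inner floor along its z. The last 14 mm of the inside below the rim flare outwards by 3 mm a side. Walls 4 mm thick.
- cassette: Loose white plastic cassette, 0.18 kg, 30 (x) x 90 (y) x 110 mm (z), foot stepped in 4 mm a side over the lowest 12 mm. Origin: centre of its foot; z along its length to the grip. Starts fully home, axes parallel to the holder's (to 2 degrees), shoulders flush with the rim. Turned and home, its x and y point opposite to the holder's and the origins coincide again.
- grip_top (a point): Centre of the top of the cassette's grip: a square post 26 x 26 mm, 56 mm tall, in the middle of the cassette's top, sides parallel to the cassette's x and y; may be pinched on either pair of sides. This point is 166 mm from the foot along the cassette's z.
- index_block (a point): Centre of the top of the grey index block, 22 (x) x 28 (y) x 14 mm high, standing on the cassette's shoulder 29 mm to the -y side of the cassette's axis. At the start it is on the handle's side, where it blocks the handle.
- handle (a joint): Angle of the handle (rad) about the pivot. 0 at its stop: knob straight out along the holder's -y, hole over the hasp hole, short end 5 mm above the cassette's shoulder. Grows as the knob swings to the robot (holder -x), up to 1.75. Starts at 1.3 to 1.7, short end clear of the mouth. Stays where it is left; needs about 2 N at the knob.
- handle_pivot (a point): Pivot of the handle, at the underside of its bar: holder x = 0, y = -74 mm, z = 115 mm; the pivot axis is parallel to the holder's z. The steel bar is 18 mm wide and 6 mm thick; its short end reaches 40 mm from the pivot, opposite the knob.
- handle_knob (a point): Point on the axis of the black round knob, 24 mm above its foot (the bar's top). The knob is 22 mm in diameter and 42 mm tall, parallel to the holder's z, 70 mm from the pivot axis.
- handle_hole (a point): Lower end of the 12 mm hole in the handle bar, 42 mm from the pivot towards the knob.
- hasp_hole (a point): Upper end of the 12 mm hasp hole in the plate on the holder's -y side; 2 mm below the handle's hole when they line up.
- bottle: Loose small bottle with a black cap, 50 mm across and 106 mm tall, on the bench to the left of the holder; must be left alone. Origin: centre of its underside.
- beaker: Loose clear beaker, 54 mm across and 68 mm tall, on the bench in front of the holder; must be left alone. Origin: centre of its underside.
- microscope: Fixed microscope on the bench behind and to the left of the holder; keep clear of it. Origin: under its middle. Its eyepieces stick out towards the robot and the left: they fill world x 0.49 to 0.62, y -0.01 to 0.11, height 0.24 to 0.33 m; all of it stands at x > 0.49, its body at x > 0.55.

How it is judged:
On the way, in this order (a step that is already met when the one before it is completed fails the run):
1. the cassette is drawn right out of the holder (distance between cassette and sleeve above 0.112 m), for 0.2 s.
2. the cassette is fully home again, turned round (distance between cassette and sleeve below 0.007 m and y of index_block in the frame of sleeve above 0.02 m), for 0.2 s.
At the end, for the whole second after the job is handed in: The cassette rests fully home (origin within 7 mm of the inner floor centre, axes within 0.08 rad), index block on the side away from the handle; the handle rests at its stop, the two hole points within 5.5 mm (2 mm of it the gap between the plates) (all of step 2 and angle between the z axis of cassette and the z axis of sleeve, either way round below 0.08 rad and distance between handle_hole and hasp_hole below 0.0055 m and linear speed of cassette below 0.02 m/s and velocity of joint handle between -0.05 and 0.05 rad/s); the robot touches nothing.
It fails at once if the bottle is tipped or shifted by more than 30 mm (distance of bottle from where it was at the start of the episode above 0.03 m or angle between bottle's own z axis and vertical above 0.5 rad).
It fails at once if the beaker is tipped or shifted by more than 30 mm (distance of beaker from where it was at the start of the episode above 0.03 m or angle between beaker's own z axis and vertical above 0.5 rad).
It also fails if it takes over 54 s, if anything falls off the work surface, if the arm or the gripper's body presses on something with over 40 N, if the wrist force passes 120 N, or if a joint passes its speed limit or range.

ROBOT

A 6-joint arm with a two-finger parallel gripper is mounted at the origin on a cart in front of the work surface, level with it; the furniture and walls round the work are solid. World frame = base frame: x ahead of the robot, y to its left, z up, the work surface at z = 0. Lengths are in m, angles in rad, forces in N, time in s.
With the tool pointing down it reaches from about 0.325 to 0.9 m from the base axis. Payload 3.5 kg.
Tool frame: the origin (TCP) lies at the centre of the arm's flange, where the gripper is bolted on; the fingertips stand arm.nose_length ahead of it and the grasp point (between the pads) lies 155 mm ahead of it (arm.nose_length is the distance from the TCP to the fingertips, in m); z points along the fingers, y is the line along which they close (so a half turn about z gives the same grasp; the last joint's range is limited). The gripper opens to 85 mm and grips with 20 to 120 N. Pads are 22 mm wide; open, the fingers measure 114 mm over their backs; the gripper's body (76 mm by 85 mm) begins 54 mm behind the grasp point. The pads swing forward as they close: fully open they stand 13 mm farther back than shut.
Start: joints at [1.04, 0.276, -0.026, 1.268, 0, 1.467], TCP at [0.259, 0.569, 0.405] pointing down, gripper open.
Joint ranges: [-3.12, 3.12], [-0.85, 1.88], [-1.08, 1.24], [-1.95, 2.15], [-1.57, 1.53], [-3.14, 3.14]. Speed limits (rad/s): [2.57, 2.57, 3.14, 3.14, 3.14, 3.14].

INTERFACE

Orientations are given as [roll, pitch, yaw] about the fixed x, y, z axes, in that order (R = Rz(yaw) Ry(pitch) Rx(roll)).
In Python, from bench import arm gives the robot as it stands.
- The arm moves only by the tool apply_moves, never from a script. Its arguments are lists of equal length, an entry for each row: "jaw": the opening, from -1 (shut) to 1 (fully open); "slide": the shift along the tool's x, y, z in m, a list of three; "turn": the turn about the tool's z in rad. In form: {"jaw": [jaw, ...], "slide": [[dx, dy, dz], ...], "turn": [turn, ...]}. A call has 1 to 20 rows; each row shifts and turns the commanded pose from where the row before left it, along the tool's axes as they then stand; what a row does not reach is not made up. A row lasts 1/8 s, in which the tool goes at most 62.5 mm and 10.7 degrees, less where a joint would pass 70% of its speed; a pose out of reach is approached as far as the arm can. A call is refused whole if a number of a shift passes 0.0625 or a number of a turn 0.188, either way. A call with a gripper value outside its range is refused whole. The fingers move at their own pace and stop on an object; "grip_force" is the grip in N (left out, the last holds). Time passes only in rows, so rows that do not move let the fingers close. It gives the time, the measured TCP pose, the force and the opening at its end, in the units of the state.
- arm.sense(): the state, without advancing time (a new reading comes with each control period).
- arm.snapshot(name): name is "scene" or "side" or "wrist"; returns a dict with "img" (420x560x3 uint8, red, green, blue), "depth" (420x560 float32, m along the optical axis (not along the pixel's ray), 0 where there is no reading), "vertical_fov" (degrees; the focal length in pixels is half the picture's height over the tangent of half this angle, whatever the lens; pixels are square), "cx", "cy" (the principal point, pixels), "rvec" (rotation vector, rad) and "tvec" (3), from world to camera coordinates, as OpenCV has them. Camera axes: x right, y down, z forward; pixel columns grow to the right and rows downward; lengths in m; the calibration is good to about 2 mm. The wrist camera is an equidistant fisheye: a pixel r from the principal point sees the ray r / f radians off the axis. A picture is of the moment at which its call begins.
- arm.close_job(): hands the job in, once; it reports no verdict.
The state is a dict: "time": time; "joint_pos": joint angles; "dq": joint speeds; "joint_efforts": joint torques, N m; "ee_pos": TCP position; "orientation": TCP orientation; "ft_force": force on the tool from outside, world axes, zero at the start; "ft_torque": the same for the moment, N m; "opening": finger opening in m.
Only numpy, scipy, OpenCV 4.12 (cv2) and the standard library are available. Lean on these libraries where they do the work, as an engineer would, in place of code of your own. Each camera call takes 0.05 s, during which the arm holds its last target. There are 200 camera calls.

## Working session

There is one attempt and no reset: what is moved stays moved. The work goes in short steps, Python scripts to look and compute and a tool call to move; the robot and the scene stay as the last step left them, time stands still between calls to the robot, and variables do not carry over. Pictures are saved under pics/ and viewed, on a budget of 10 in all, crops included, one or two more only if the job needs it, and the job is handed in when it is done.

Besides the shell and the picture viewer there is one more tool, called after "Request:" as name([rows], argument=value, ...), one row to a line, values as JSON. apply_moves: Moves the arm, as the interface text tells. Its arguments: {"type":"object","properties":{"jaw":{"type":"array"},"slide":{"type":"array"},"turn":{"type":"array"},"grip_force":{"type":"number"}},"required":["jaw","slide","turn"]}

```bash
mkdir -p pics; ls; cat > h.py <<'E'
import numpy as np, cv2
from bench import arm
from scipy.spatial.transform import Rotation as R
def snap(n):
    s=arm.snapshot(n); s['R']=cv2.Rodrigues(np.array(s['rvec'],float))[0]; s['t']=np.array(s['tvec'],float).ravel()
    s['f']=210/np.tan(np.radians(s['vertical_fov'])/2); return s
def world(s):
    h,w=s['depth'].shape; v,u=np.mgrid[:h,:w]; d=s['depth']
    p=np.stack([(u-s['cx'])/s['f']*d,(v-s['cy'])/s['f']*d,d],-1)
    return (p-s['t'])@s['R']
def proj(s,P):
    c=np.atleast_2d(P)@s['R'].T+s['t']
    return c[:,:2]/c[:,2:]*s['f']+[s['cx'],s['cy']]
E
python3 - <<'E'
from h import *
import pickle
a=snap('scene');b=snap('side');pickle.dump((a,b),open('s.pkl','wb'))
for n,s in(('scene',a),('side',b)):
    cv2.imwrite(f'pics/{n}0.png',s['img'][...,::-1]); print(n,-s['R'].T@s['t'],s['R'][2],s['f'])
print(arm.nose_length,arm.sense())
E
```

```text
pics
scene [-0.29227096 -0.79607303  0.67957007] [ 0.70715425  0.52127761 -0.47770548] 497.27528377403655
side [0.11192113 0.39589345 0.52463858] [ 0.47191554 -0.74680639 -0.46858932] 435.0511803946356
0.1734 {'time': 0.1, 'joint_pos': array([ 1.03956865e+00,  2.77075881e-01, -2.77397874e-02,  1.26800316e+00,
        1.78458654e-05,  1.46740460e+00]), 'dq': array([-0.00135471,  0.00120596,  0.00395149,  0.00023743,  0.00025989,
        0.00091778]), 'joint_efforts': array([ 8.17168285e-06, -4.46708751e+01,  2.96129090e+01,  8.44249735e-03,
       -1.29155073e-04, -2.15551502e-06]), 'ee_pos': array([0.2591359 , 0.56835732, 0.40366126]), 'orientation': array([-3.13958279e+00, -2.26487925e-04,  2.71375646e+00]), 'ft_force': array([-0.00902676,  0.09680471,  0.18790927]), 'ft_torque': array([ 0.04520783, -0.02059204, -0.01123397]), 'opening': 0.08547556865795766}
```

View pics/scene0.png

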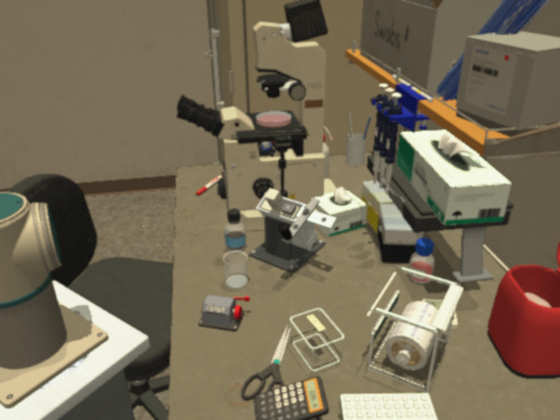

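View pics/side0.png

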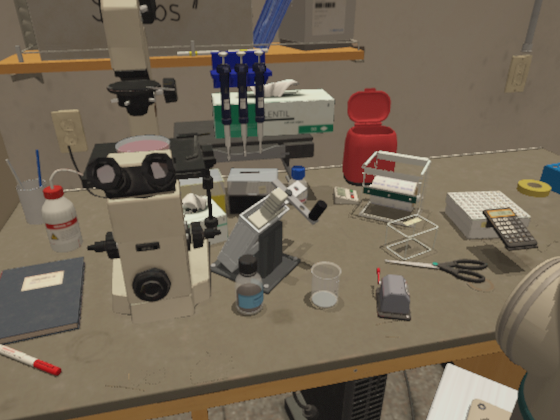

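The scene view has the holder near (285,228). In the side view it is near (258,235), with the black knob at (317,211), the bottle at (250,285) and the beaker at (325,285). I'll enlarge both.

```bash
python3 - <<'E'
from h import *
import pickle
a,b=pickle.load(open('s.pkl','rb'))
A=cv2.resize(a['img'][175:285,240:350],(600,600),interpolation=cv2.INTER_CUBIC)
B=cv2.resize(b['img'][170:290,210:340],(650,600),interpolation=cv2.INTER_CUBIC)
cv2.imwrite('pics/crop.png',cv2.resize(np.hstack([A,B]),(800,384))[...,::-1])
W=world(b);W2=world(a)
for n,u,v in(('knob',317,211),('bottle',248,268),('cap',248,262),('beaker',325,285),('base',250,262),('front',268,250)):print(n,W[v,u])
# coarse x,y,z of holder
for n,M in(('side',W),('scene',W2)):
    m=(M[...,2]>.06)&(M[...,2]<.3)&(M[...,0]>.3)&(M[...,0]<.6)&(abs(M[...,1]+.05)<.25)
    P=M[m];print(n,len(P),P.min(0),P.max(0),np.median(P,0))
E
```

```text
knob [ 0.43910269 -0.26533653  0.13528592]
bottle [ 0.4766586  -0.089477    0.09465141]
cap [ 0.47742651 -0.09117404  0.10562989]
beaker [ 0.36911045 -0.16906346  0.05091698]
base [ 0.47555871 -0.09429255  0.10448949]
front [ 0.50449799 -0.19297602  0.06412425]
side 11888 [ 0.35222078 -0.29529251  0.06000535] [0.59999928 0.09993441 0.29999344] [ 0.56430552 -0.01963544  0.14095188]
scene 6350 [ 0.3503756 -0.2996486  0.060006 ] [0.59998331 0.05510475 0.29995054] [ 0.5548541  -0.08440634  0.14448993]
```

View pics/crop.png

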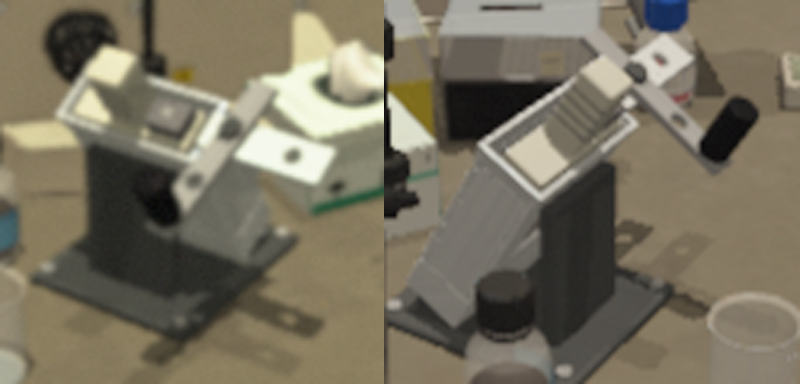

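```bash
cat >> h.py <<'E'
def sleeve(p): # x,y,yaw -> T
    # tilt: z axis leans towards robot (-x of yaw frame)
    Rm=(R.from_euler('z',p[2])*R.from_euler('y',-np.pi/6)).as_matrix()
    return Rm,np.array([p[0],p[1],.042])
E
cat > fit.py <<'E'
from h import *
import pickle
from scipy.optimize import least_squares
a,b=pickle.load(open('s.pkl','rb'))
L=lambda u,v:(240+u/3.491-.4,175+v/3.491-.4)
Rr=lambda u,v:(210+(u-384)/3.2-.4,170+v/3.2-.4)
kp=[(a,(0,-.116,.113),L(291,156)),(a,(0,-.074,.124),L(230,127)),(b,(0,-.116,.113),Rr(660,60)),(b,(0,-.074,.124),Rr(635,72)),
 (a,(0,0,.166),L(114,58)),(b,(0,0,.166),Rr(605,76))]
def res(p):
    Rm,t=sleeve(p); r=[]
    for s,q,uv in kp: r+=list(proj(s,Rm@np.array(q)+t)[0]-uv)
    return r
f=least_squares(res,[.5,-.18,0],loss='soft_l1');p=f.x
print(p,np.degrees(p[2]),np.round(res(p),1))
# depth refine on cassette post + rim/shoulders
Rm,t=sleeve(p)
P=np.vstack([world(s)[s['depth']>0].reshape(-1,3) for s in(a,b)])
q=(P-t)@Rm
m=(abs(q[:,0])<.022)&(abs(q[:,1])<.022)&(q[:,2]>.116)&(q[:,2]<.175); Q=P[m]
def sd(q): # sdf of post
    d=abs(q-[0,0,.138])-[.013,.013,.028]
    return np.linalg.norm(np.maximum(d,0),axis=1)+np.minimum(d.max(1),0)
def res2(p,full=True):
    Rm,t=sleeve(p); r=sd((Q-t)@Rm)/.003
    return np.r_[r/np.sqrt(len(Q))*4, np.array(res(p))/1.0]
g=least_squares(res2,p,loss='soft_l1')
print(len(Q),g.x,np.degrees(g.x[2]),np.round(res(g.x),1)); p=g.x
Rm,t=sleeve(p); qq=(Q-t)@Rm; print('sd mm',np.median(sd(qq))*1e3,np.median(abs(sd(qq)))*1e3)
top=qq[qq[:,2]>.16];print('top z',np.median(top[:,2]),'x,y range',np.percentile(qq[:,:2],[3,97],axis=0))
# handle angle from knob cloud (dark points)
q=(P-t)@Rm; q[:,1]+=.074
C=np.vstack([s['img'][s['depth']>0] for s in(a,b)]).max(1)
rad=np.hypot(q[:,0],q[:,1]);m=(rad<.09)&(rad>.045)&(q[:,2]>.128)&(q[:,2]<.17)&(C<60);k=np.median(q[m],0)
th=np.arctan2(-k[0],-k[1]);print('knob',m.sum(),k,th)
w=lambda *v:Rm@np.array(v)+t
def seg(s,im,sc,o,A,B,c):
    pt=lambda X:tuple(int(x) for x in ((proj(s,w(*X))[0]-o+.5)*sc))
    cv2.line(im,pt(A),pt(B),c,1,cv2.LINE_AA)
ims=[]
for s,o in((a,(240,175)),(b,(210,165))):
    sc=4;im=cv2.resize(s['img'][o[1]:o[1]+125,o[0]:o[0]+100 if s is a else o[0]+130][...,::-1],None,fx=sc,fy=sc,interpolation=cv2.INTER_CUBIC);im=np.ascontiguousarray(im)
    def rect(x,y,z,c):
        X=[(-x,-y,z),(x,-y,z),(x,y,z),(-x,y,z)]
        for i in range(4):seg(s,im,sc,o,X[i],X[(i+1)%4],c)
    rect(.013,.013,.166,(0,0,255));rect(.013,.013,.11,(0,0,255));rect(.015,.045,.11,(0,255,0));rect(.025,.055,.11,(255,0,0))
    kx,ky=-.07*np.sin(th),-.074-.07*np.cos(th);seg(s,im,sc,o,(kx,ky,.121),(kx,ky,.163),(0,255,255))
    seg(s,im,sc,o,(0,-.074,.121),(kx,ky,.121),(0,255,255));seg(s,im,sc,o,(0,-.074,.113),(0,-.116,.113),(255,0,255))
    ims.append(im)
cv2.imwrite('pics/ov.png',cv2.resize(np.hstack(ims),(800,435)))
print('grip_top',w(0,0,.166),'knob',w(kx,ky,.145),'mouth',w(0,0,.11),'axis',Rm[:,2])
np.save('p.npy',np.r_[p,th])
E
python3 fit.py
```

```text
[ 0.57476513 -0.20912435  0.02120251] 1.2148145974146265 [ 0.  -0.6 -0.3 -0.2  0.1 -0.5  0.3 -0.4 -0.6  0.1 -0.2 -2.2]
765 [ 0.57316973 -0.2080677   0.03504006] 2.0076474175014214 [-0.1 -0.6 -0.6 -0.1  0.  -0.4  0.5 -0.3 -1.   0.4  0.6 -2. ]
sd mm 0.7008813301354246 1.4626112597654635
top z 0.16365053388610856 x,y range [[-0.01613246 -0.01611866]
 [ 0.00884303  0.01535787]]
knob 339 [-0.07170835  0.013059    0.15372543] 1.7509348377985163
grip_top [ 0.49022068 -0.21097543  0.18576022] knob [ 0.44326306 -0.27411764  0.13314002] mouth [ 0.51820349 -0.20999451  0.13726279] axis [-0.49969308 -0.01751644  0.8660254 ]
```

View pics/ov.png

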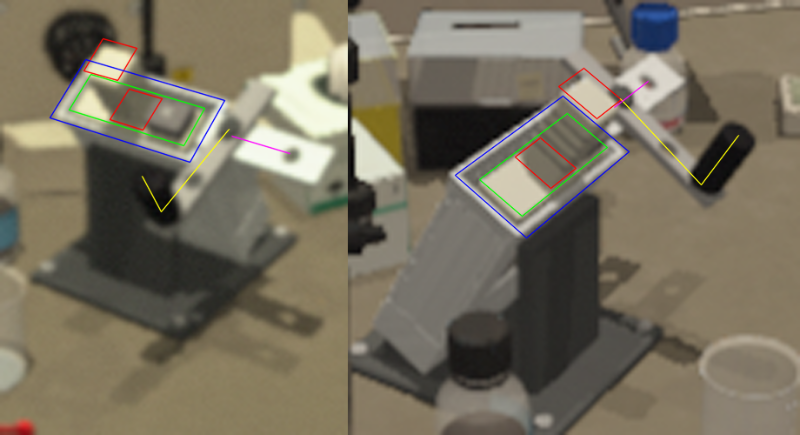

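The overlay fits to about 3 mm, with the grip top at (.490,-.211,.186) and the knob on the robot side. The tool can only point down, so the cassette must be pinched along the holder's y and later pivoted in the pads against the bench. I'll hover over the grip and check for free bench space.

Request:
apply_moves([
  [0,0,0],
  [0,0,0],
  [0,0,0],
  [-0.015,-0.0562,0],
  [-0.015,-0.0562,0],
  [-0.015,-0.0562,0],
  [-0.015,-0.0562,0],
  [-0.015,-0.0562,0],
  [-0.015,-0.0562,0],
  [-0.015,-0.0562,0],
  [-0.015,-0.0562,0],
  [-0.015,-0.0562,0],
  [-0.015,-0.0562,0],
  [-0.015,-0.0562,0],
  [-0.015,-0.0562,0],
  [-0.015,-0.0562,0],
  [-0.015,-0.0562,0],
  [0,0,0],
], jaw=[0.5,0.5,0.5,0.5,0.5,0.5,0.5,0.5,0.5,0.5,0.5,0.5,0.5,0.5,0.5,0.5,0.5,0.5], turn=[-0.155,-0.154,-0.154,0,0,0,0,0,0,0,0,0,0,0,0,0,0,0], grip_force=60)

```text
time: 2.35
ee_pos: [0.4976, -0.2137, 0.404]
orientation: [-3.141, 0.0, -3.111]
ft_force: [-0.0, 0.5, -0.3]
opening: 0.0639
```

```bash
python3 - <<'E'
from h import *
import pickle
s=arm.sense();print(s['ee_pos'],s['orientation'],s['opening'],s['joint_pos'])
w=snap('wrist');pickle.dump(w,open('w1.pkl','wb'));print(w['f'],w['cx'],w['cy'],w['vertical_fov'],w['R'],w['t'])
cv2.imwrite('pics/w1.png',w['img'][...,::-1])
a,b=pickle.load(open('s.pkl','rb'))
P=np.vstack([world(k)[k['depth']>0].reshape(-1,3) for k in(a,b)])
gx=np.arange(.24,.60,.03);gy=np.arange(.34,-.25,-.03)
print('x',np.round(gx,2))
for y in gy:
    print(f'{y:.2f}',[ (lambda q: int(1000*np.percentile(q,95)) if len(q)>4 else None)(P[(abs(P[:,0]-x)<.015)&(abs(P[:,1]-y)<.015)][:,2]) for x in gx])
E
```

```text
[ 0.49763445 -0.21370396  0.40404741] [-3.14095020e+00  3.47717350e-05 -3.11105564e+00] 0.06391169936761557 [-5.24888699e-01  1.29241797e-01 -2.09550520e-01  1.23163569e+00
 -5.27544724e-04 -5.55425797e-01]
325.19226210127806 280.41442384832146 202.52987436792648 65.70646984690485 [[-0.03032367  0.99953837 -0.00187666]
 [ 0.9597861   0.02964182  0.27916306]
 [ 0.27908982  0.00666406 -0.96024188]] [ 0.22969597 -0.5073131   0.24082855]
x [0.24 0.27 0.3  0.33 0.36 0.39 0.42 0.45 0.48 0.51 0.54 0.57]
0.34 [None, None, None, -266, -267, -268, -267, -267, -268, -267, -267, -268]
0.31 [None, None, None, -267, -267, -268, -267, -266, -268, -267, -266, -269]
0.28 [None, None, None, -267, -269, -267, -268, -268, -268, -267, -267, -266]
0.25 [None, None, None, -268, -269, -268, -268, -269, -269, -268, -267, -268]
0.22 [None, None, None, -267, -268, -268, -269, -267, -267, -268, -267, 0]
0.19 [None, None, None, -268, -268, -268, -267, -267, -267, -269, 0, 0]
0.16 [None, None, None, -268, -268, -267, -267, -268, -268, 0, 0, 0]
0.13 [None, None, None, -268, -267, -267, -268, -266, 0, 0, 322, 0]
0.10 [None, None, None, -268, -267, -267, -268, 0, 0, 313, 337, 322]
0.07 [-274, -269, -268, -268, -267, -267, 0, 0, 312, 337, 327, 315]
0.04 [-276, -270, -269, -268, -268, 0, 0, 1, 335, 335, 283, 294]
0.01 [None, -287, -282, -280, 0, 0, 0, 1, 1, 312, 305, 254]
-0.02 [None, None, None, 0, 0, 0, 1, 1, 1, 0, 286, 282]
-0.05 [None, None, 0, 0, 1, 0, 1, 1, 1, 0, 256, 283]
-0.08 [None, 0, 0, 1, 1, 1, 1, 55, 104, 91, 266, 267]
-0.11 [0, 0, 1, 1, 1, 1, 0, 62, 106, 105, 0, 267]
-0.14 [0, 1, 1, 1, 1, 1, 0, 0, 44, 134, 142, 116]
-0.17 [1, 1, 1, 1, 63, 66, 0, 1, 10, 135, 145, 100]
-0.20 [28, 45, 0, 1, 65, 66, 1, 1, 184, 169, 147, 29]
-0.23 [49, 51, 40, 1, 44, 64, 1, 0, 183, 158, 148, 30]
```

View pics/w1.png

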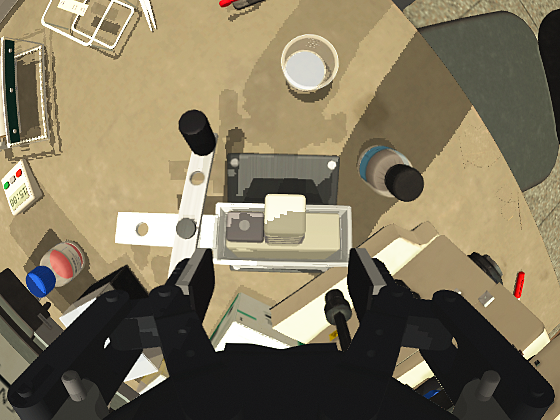

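The free bench triangle is around (.39,-.06). The wrist view shows the post top near (285,207), the hasp hole at (142,229), the pivot at (186,228), and rim corners at about (218,203), (352,206), (350,266) and (216,262). I'll refit with these points.

```bash
cat >> h.py <<'E'
def fproj(s,P):
    c=np.atleast_2d(P)@s['R'].T+s['t']; r=np.linalg.norm(c[:,:2],axis=1); th=np.arctan2(r,c[:,2])
    return c[:,:2]/r[:,None]*(th*s['f'])[:,None]+[s['cx'],s['cy']]
def fworld(s,u,v): # depth along optical axis
    d=np.median(s['depth'][v-1:v+2,u-1:u+2]);e=np.array([u-s['cx'],v-s['cy']]);r=np.linalg.norm(e);th=r/s['f']
    c=np.r_[e/r*np.tan(th)*d,d];return (c-s['t'])@s['R']
E
python3 - <<'E'
from h import *
import pickle
from scipy.optimize import least_squares
w=pickle.load(open('w1.pkl','rb'));p=np.load('p.npy')
kp=[((0,-.116,.113),(142,229)),((0,-.074,.124),(186,228))]
def q(p,X):Rm,t=sleeve(p);return Rm@np.array(X)+t
def res(p):return np.ravel([fproj(w,q(p,X))[0]-uv for X,uv in kp])
g=least_squares(res,p[:3]);print('prior res',res(p[:3]),'fit',g.x,res(g.x))
for n,pp in(('p',p[:3]),('g',g.x)):
  print(n,'top c',[fproj(w,q(pp,(x,y,.166)))[0].round(0) for x,y in((-.013,-.013),(-.013,.013),(.013,.013),(.013,-.013))],'rim',[fproj(w,q(pp,(x,y,.11)))[0].round(0) for x,y in((-.025,-.055),(-.025,.055),(.025,.055),(.025,-.055))])
for n,u,v in(('top',285,205),('hasp',128,229),('shoulder',325,235),('knobtop',193,118),('bottle cap',404,178),('beaker',307,70)):print(n,fworld(w,u,v))
k=fworld(w,193,118)
E
```

```text
prior res [ 1.39961468  0.2705992   1.6166018  -0.2257038 ] fit [ 0.57409847 -0.20988211  0.02586453] [-0.05945925  0.01550994  0.05122678 -0.0116027 ]
p top c [array([265., 196.]), array([307., 196.]), array([308., 238.]), array([265., 238.])] rim [array([217., 200.]), array([353., 200.]), array([356., 262.]), array([215., 263.])]
g top c [array([264., 198.]), array([306., 198.]), array([306., 240.]), array([263., 239.])] rim [array([215., 201.]), array([352., 201.]), array([354., 263.]), array([213., 263.])]
top [ 0.48423676 -0.21193213  0.18039957]
hasp [ 0.52121574 -0.34038164  0.1401809 ]
shoulder [ 0.52066381 -0.17871885  0.13749539]
knobtop [ 0.43229383 -0.27788836  0.14765003]
bottle cap [ 0.47843363 -0.1063758   0.10640595]
beaker [ 0.37889056 -0.18843212  0.00142431]
```

Request:
apply_moves([
  [-0.001,0.0024,0.025],
  [0,0,0.025],
  [0,0,0.0255],
  [0,0,0],
  [0,0,0],
  [0,0,0],
  [0,0,0],
], jaw=[0.5,0.5,0.5,-1,-1,-1,-1], turn=[0,0,0,0,0,0,0], grip_force=60)

```text
time: 3.28
ee_pos: [0.4979, -0.2078, 0.3299]
orientation: [-3.141, 0.001, -3.106]
ft_force: [-0.3, -0.8, 0.3]
opening: 0.0252
```

Request:
apply_moves([
  [0.0037,0,-0.0065],
  [0.0075,0,-0.013],
  [0.0075,0,-0.013],
  [0.0075,0,-0.013],
  [0.0075,0,-0.013],
  [0.0075,0,-0.013],
  [0.0075,0,-0.013],
  [0.0075,0,-0.013],
  [0.0075,0,-0.013],
  [0.0075,0,-0.013],
  [0,0,0],
], jaw=[-1,-1,-1,-1,-1,-1,-1,-1,-1,-1,-1], turn=[0,0,0,0,0,0,0,0,0,0,0])

```text
time: 4.65
ee_pos: [0.4265, -0.2106, 0.4542]
orientation: [-3.14, 0.002, -3.107]
ft_force: [0.9, 0.1, -2.3]
opening: 0.0254
```

```bash
python3 - <<'E'
from h import *
s=arm.sense();print(s['ee_pos'],s['ft_force'],s['opening'])
b=snap('side');a=snap('scene')
cv2.imwrite('pics/e.png',cv2.resize(np.hstack([a['img'][120:320,190:390],b['img'][90:290,180:380]]),(800,400))[...,::-1])
E
```

```text
[ 0.42653347 -0.21057142  0.45419895] [ 0.88923398  0.12000157 -2.30006165] 0.025399658305059025
```

View pics/e.png

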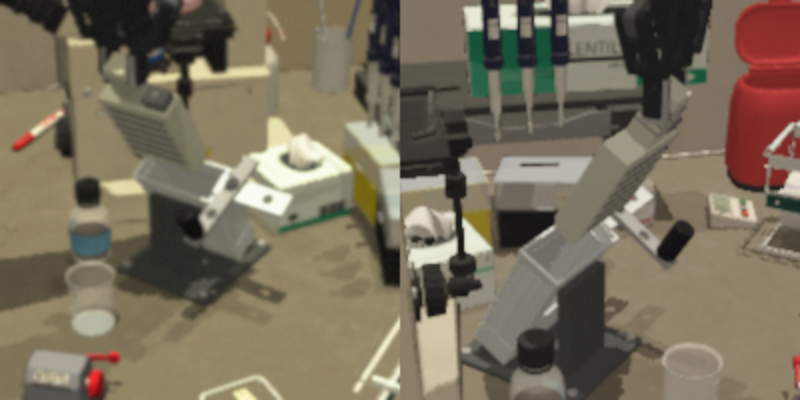

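The cassette is out and still leans about 30° in the grip. Next I'll carry it over the free bench, turn it a quarter and lower it close to the bench.

Request:
apply_moves([
  [0,0,-0.02],
  [0.0057,0.0454,0],
  [0.0057,0.0454,0],
  [0.0057,0.0454,0],
  [0.0057,0.0454,0],
  [0.0057,0.0454,0],
  [0,0,0],
  [0,0,0],
  [0,0,0],
  [0,0,0],
  [0,0,0],
  [0,0,0],
  [0,0,0],
  [0,0,0],
  [0,0,0],
  [0,0,0.04],
  [0,0,0.04],
  [0,0,0.04],
  [0,0,0.04],
  [0,0,0],
], jaw=[-1,-1,-1,-1,-1,-1,-1,-1,-1,-1,-1,-1,-1,-1,-1,-1,-1,-1,-1,-1], turn=[0,0,0,0,0,0,0.1745,0.1745,0.1745,0.1745,0.1745,0.1745,0.1745,0.1745,0.1745,0,0,0,0,0])

```text
time: 7.25
ee_pos: [0.3878, 0.016, 0.3094]
orientation: [-3.133, -0.002, 1.606]
ft_force: [-0.1, 0.0, -1.6]
opening: 0.0251
```

```bash
python3 - <<'E'
from h import *
s=arm.sense();print(s['ee_pos'],s['orientation'],s['ft_force'],s['opening'])
b=snap('side');a=snap('scene')
cv2.imwrite('pics/f.png',cv2.resize(np.hstack([a['img'][120:320,160:360],b['img'][150:350,200:400]]),(800,400))[...,::-1])
E
```

```text
[0.38777148 0.01597409 0.30937079] [-3.13260452e+00 -1.87641823e-03  1.60647201e+00] [-0.10918395  0.02429819 -1.62815762] 0.025076530035591287
```

View pics/f.png

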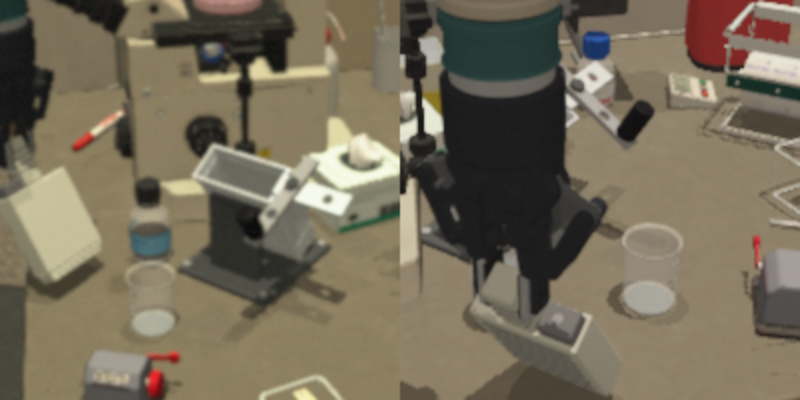

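Request:
apply_moves([
  [0,0,0.01],
  [0,0,0.0075],
  [0,0,0],
], jaw=[-1,-1,-1], turn=[0,0,0], grip_force=25)

```text
time: 7.72
ee_pos: [0.3899, 0.0156, 0.295]
orientation: [-3.141, -0.0, 1.606]
ft_force: [-0.1, -0.5, -2.7]
opening: 0.0255
```

Request:
apply_moves([
  [0,0,0.004],
  [0,0,0],
], jaw=[-1,-1], turn=[0,0])

```text
time: 7.98
ee_pos: [0.3907, 0.0158, 0.2929]
orientation: [3.14, -0.001, 1.606]
ft_force: [-4.4, 3.6, 9.4]
opening: 0.0254
```

Request:
apply_moves([
  [-0.0124,0,-0.0052],
  [-0.0127,0,-0.0042],
  [-0.0131,0,-0.0031],
  [-0.0133,0,-0.002],
  [-0.0134,0,-0.0008],
  [-0.0134,0,0.0004],
  [0,0,0],
], jaw=[-1,-1,-1,-1,-1,-1,-1], turn=[0,0,0,0,0,0,0])

```text
time: 8.85
ee_pos: [0.393, -0.0637, 0.306]
orientation: [-3.142, -0.0, 1.604]
ft_force: [-0.7, 0.0, -2.0]
opening: 0.0253
```

```bash
python3 - <<'E'
from h import *
s=arm.sense();print(s['ee_pos'],s['orientation'],s['ft_force'],s['opening'])
b=snap('side');a=snap('scene')
cv2.imwrite('pics/g.png',cv2.resize(np.hstack([a['img'][120:320,160:360],b['img'][150:350,200:400]]),(800,400))[...,::-1])
E
```

```text
[ 0.3929956  -0.06366778  0.30600092] [-3.14150088e+00 -1.29813906e-04  1.60437324e+00] [-0.66357185  0.04841815 -2.01725954] 0.02533547922981213
```

View pics/g.png

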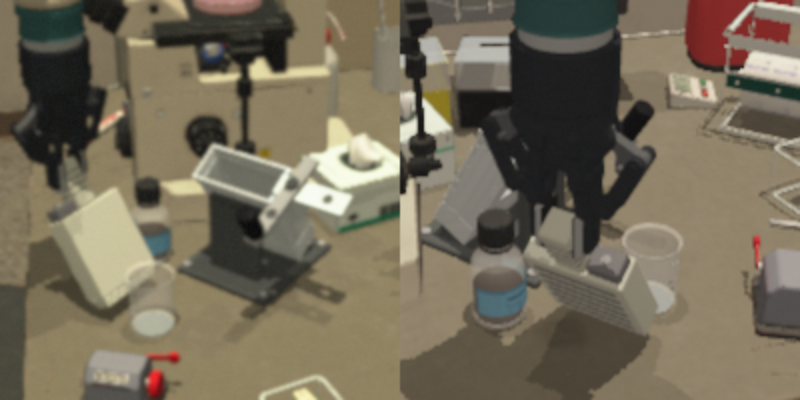

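The foot just slid along the bench, so the lean is unchanged, and the bottle and beaker look untouched. Bench friction is too low for this. Instead I'll push the cassette against the fixed front of the holder, which works at any friction. I'll lift away and measure the holder's front profile from the first clouds.

Request:
apply_moves([
  [0.02,0,-0.05],
  [0.02,0,-0.05],
  [0,0,0],
  [0,0,0],
  [0,0,0],
  [0,0,0],
  [0,0,0],
  [0,0,0],
  [0,0,0],
  [0,0,0],
  [0,0,0],
  [0,0,0],
], jaw=[-1,-1,-1,-1,-1,-1,-1,-1,-1,-1,-1,-1], turn=[0,0,-0.1745,-0.1745,-0.1745,-0.1745,-0.1745,-0.1745,-0.1745,-0.1745,-0.1745,0])

```text
time: 10.45
ee_pos: [0.3912, -0.0223, 0.4059]
orientation: [3.141, -0.001, -3.108]
ft_force: [-0.5, 0.0, -2.0]
opening: 0.0249
```

```bash
python3 - <<'E'
from h import *
import pickle
a,b=pickle.load(open('s.pkl','rb'))
for n,s in(('scene',a),('side',b)):
  P=world(s)[s['depth']>0].reshape(-1,3)
  m=(P[:,0]>.42)&(P[:,0]<.6)
  for ylo,yhi in((-.25,-.22),(-.22,-.19),(-.19,-.16)):
    Q=P[m&(P[:,1]>ylo)&(P[:,1]<yhi)]
    print(n,ylo,[(round(z,2),(lambda q:(len(q),)+tuple(np.round(np.percentile(q,[5,50]),3)) if len(q)>3 else 0)(Q[abs(Q[:,2]-z)<.006][:,0])) for z in np.arange(.02,.16,.015)])
a2=snap('scene');b2=snap('side')
for n,u,v in (('x',0,0),):pass
P=np.vstack([world(s)[s['depth']>0].reshape(-1,3) for s in(a,b)]);P2=np.vstack([world(s)[s['depth']>0].reshape(-1,3) for s in(a2,b2)])
for n,c,z in(('bottle',(.477,-.1),(.02,.12)),('beaker',(.378,-.19),(.015,.08))):
  for X in(P,P2):
    q=X[(np.hypot(X[:,0]-c[0],X[:,1]-c[1])<.05)&(X[:,2]>z[0])&(X[:,2]<z[1])];print(n,len(q),np.percentile(q,[3,50,97],axis=0).round(3).tolist())
s=arm.sense();print(s['ee_pos'],s['orientation'],s['ft_force'])
E
```

```text
scene -0.25 [(np.float64(0.02), (71, np.float64(0.501), np.float64(0.506))), (np.float64(0.04), (66, np.float64(0.503), np.float64(0.506))), (np.float64(0.05), (65, np.float64(0.501), np.float64(0.504))), (np.float64(0.07), (17, np.float64(0.503), np.float64(0.504))), (np.float64(0.08), 0), (np.float64(0.1), (6, np.float64(0.507), np.float64(0.511))), (np.float64(0.11), (39, np.float64(0.503), np.float64(0.51))), (np.float64(0.13), (63, np.float64(0.499), np.float64(0.504))), (np.float64(0.14), (92, np.float64(0.5), np.float64(0.506))), (np.float64(0.16), (69, np.float64(0.49), np.float64(0.513)))]
scene -0.22 [(np.float64(0.02), (46, np.float64(0.501), np.float64(0.504))), (np.float64(0.04), (42, np.float64(0.502), np.float64(0.504))), (np.float64(0.05), (45, np.float64(0.501), np.float64(0.503))), (np.float64(0.07), (42, np.float64(0.502), np.float64(0.504))), (np.float64(0.08), (48, np.float64(0.501), np.float64(0.503))), (np.float64(0.1), (42, np.float64(0.501), np.float64(0.503))), (np.float64(0.11), (47, np.float64(0.504), np.float64(0.51))), (np.float64(0.13), (54, np.float64(
[... 2394 characters left out ...]
 np.float64(0.507))), (np.float64(0.11), (23, np.float64(0.504), np.float64(0.511))), (np.float64(0.13), (99, np.float64(0.5), np.float64(0.508))), (np.float64(0.14), (120, np.float64(0.518), np.float64(0.527))), (np.float64(0.16), 0)]
bottle 1839 [[0.46, -0.124, 0.023], [0.473, -0.093, 0.063], [0.497, -0.074, 0.106]]
bottle 1530 [[0.459, -0.124, 0.023], [0.472, -0.094, 0.057], [0.495, -0.073, 0.106]]
beaker 1732 [[0.354, -0.215, 0.018], [0.375, -0.187, 0.048], [0.403, -0.164, 0.067]]
beaker 1736 [[0.354, -0.215, 0.018], [0.375, -0.187, 0.048], [0.403, -0.164, 0.067]]
[ 0.3913203  -0.02245737  0.40593742] [ 3.14155083e+00 -5.08152809e-04 -3.10846386e+00] [-0.27389719  0.25658942 -1.74652536]
```

Request:
apply_moves([
  [0,0,-0.03],
  [-0.0008,-0.0445,0],
  [-0.0008,-0.0445,0],
  [-0.0008,-0.0445,0],
  [-0.0008,-0.0455,0],
  [0,0,0.028],
  [0,0,0.028],
  [0,0,0],
], jaw=[-1,-1,-1,-1,-1,-1,-1,-1], turn=[0,0,0,0,0,0,0,0], grip_force=25)

```text
time: 11.55
ee_pos: [0.3999, -0.2009, 0.3778]
orientation: [3.138, -0.005, -3.108]
ft_force: [-0.1, -0.7, -2.4]
opening: 0.0252
```

Request:
apply_moves([
  [-0.01,0,0],
  [-0.01,0,0],
  [-0.01,0,0],
  [-0.01,0,0],
  [-0.01,0,0],
  [-0.01,0,0],
  [-0.01,0,0],
  [-0.01,0,0],
], jaw=[-1,-1,-1,-1,-1,-1,-1,-1], turn=[0,0,0,0,0,0,0,0])

```text
time: 12.55
ee_pos: [0.4814, -0.1986, 0.38]
orientation: [3.141, -0.001, -3.106]
ft_force: [-5.6, 0.0, -0.7]
opening: 0.0252
```

Request:
apply_moves([
  [-0.01,0,0],
  [-0.01,0,0],
  [-0.01,0,0],
  [-0.01,0,0],
  [-0.01,0,0],
  [-0.01,0,0],
  [0,0,0],
], jaw=[-1,-1,-1,-1,-1,-1,-1], turn=[0,0,0,0,0,0,0])

```text
time: 13.42
ee_pos: [0.5411, -0.1963, 0.379]
orientation: [3.14, -0.003, -3.106]
ft_force: [-4.9, -0.1, -2.2]
opening: 0.0253
```

```bash
python3 - <<'E'
from h import *
s=arm.sense();print(s['ee_pos'],s['orientation'],s['ft_force'],s['opening'])
b=snap('side');a=snap('scene')
cv2.imwrite('pics/i.png',cv2.resize(np.hstack([a['img'][120:320,180:380],b['img'][120:320,180:380]]),(800,400))[...,::-1])
E
```

```text
[ 0.54106712 -0.1963117   0.37898492] [ 3.14017093e+00 -2.60000067e-03 -3.10630653e+00] [-4.87244931 -0.14249035 -2.17236719] 0.025338783734523418
```

View pics/i.png

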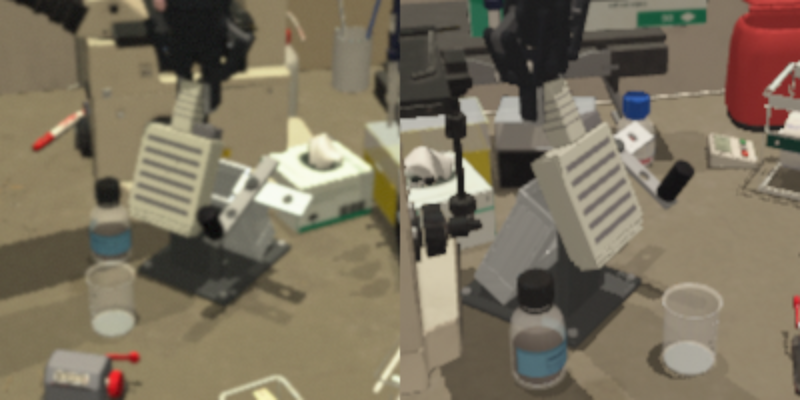

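That pivoted it to roughly the opposite lean without disturbing anything. Now I'll back off, lift and make the half turn.

Request:
apply_moves([
  [0.04,0,0],
  [0.04,-0.005,-0.048],
  [0.0415,-0.005,-0.048],
  [0,0,0],
  [0,0,0],
  [0,0,0],
  [0,0,0],
  [0,0,0],
  [0,0,0],
  [0,0,0],
  [0,0,0],
  [0,0,0],
], jaw=[-1,-1,-1,-1,-1,-1,-1,-1,-1,-1,-1,-1], turn=[0,0,0,0.1745,0.1745,0.1745,0.1745,0.1745,0.1745,0.1745,0.1745,0.1745])

```text
time: 15.02
ee_pos: [0.4224, -0.2112, 0.476]
orientation: [3.135, 0.001, 1.601]
ft_force: [0.8, 0.2, -2.0]
opening: 0.025
```

Request:
apply_moves([
  [0,0,0],
  [0,0,0],
  [0,0,0],
  [0,0,0],
  [0,0,0],
  [0,0,0],
  [0,0,0],
  [0,0,0],
  [0,0,0],
  [0,0,0],
], jaw=[-1,-1,-1,-1,-1,-1,-1,-1,-1,-1], turn=[0.1745,0.1745,0.1745,0.1745,0.1745,0.1745,0.1745,0.1745,0.1745,0])

```text
time: 16.27
ee_pos: [0.4219, -0.211, 0.4758]
orientation: [3.141, -0.005, 0.039]
ft_force: [-0.0, 0.5, -1.9]
opening: 0.0252
```

```bash
cat > m.py <<'E'
from h import *
from scipy.optimize import least_squares
s=arm.sense();print(s['ee_pos'],s['orientation'],s['ft_force'],s['opening'])
a=snap('scene');b=snap('side')
import pickle;pickle.dump((a,b),open('s2.pkl','wb'))
g=np.array(s['ee_pos'])-[0,0,.155]
P=[]
for c in(a,b):
    W=world(c);C=c['img'].astype(int);m=(c['depth']>0)&(C.min(-1)>70)&(np.ptp(C,axis=-1)<70)
    P.append(W[m])
P=np.vstack(P)
yaw=s['orientation'][2]
# cassette param: tilt phi, grip distance along axis, lateral y, thickness offset x ; box 30x90x98
def T(p):
    Rm=(R.from_euler('z',yaw+p[4])*R.from_euler('y',-p[0])).as_matrix()
    return Rm,g-Rm@np.array([p[3],p[2],p[1]])
def q(p,P):Rm,t=T(p);return (P-t)@Rm
def sdb(q,c,h):
    d=abs(q-c)-h;return np.linalg.norm(np.maximum(d,0),axis=1)+np.minimum(d.max(1),0)
def sd(q):return np.minimum(sdb(q,[0,0,.061],[.015,.045,.049]),np.minimum(sdb(q,[0,0,.138],[.013,.013,.028]),sdb(q,[0,0,.006],[.011,.041,.006])))
best=None
for ph in(.35,.52,.7):
    p=np.array([ph,.152,0,0,0])
    for it in range(6):
        k=q(p,P);m=(sd(k)<(.02 if it<2 else .008))&(k[:,2]<.112);p0=p
        p=least_squares(lambda x:sd(q(x,P[m]))/.002,p0,loss='soft_l1').x
    e=np.median(abs(sd(q(p,P[m]))));print('phi',np.degrees(p[0]).round(1),'d,y,x mm',(p[1:4]*1e3).round(1),'dyaw',np.degrees(p[4]).round(1),m.sum(),e)
Rm,t=T(p);print('foot',t,'axis',Rm[:,2])
E
python3 m.py
```

```text
[ 0.42192923 -0.21098772  0.47581662] [ 3.14064017 -0.00454953  0.03854841] [-0.02104012  0.52507679 -1.89357113] 0.02520758796236877
phi 24.6 d,y,x mm [157.4  -1.8  18. ] dyaw -1.2 2083 0.0008557035462455048
phi 24.4 d,y,x mm [155.1  -1.2 -11.8] dyaw -0.5 3190 0.0005475273207804725
phi 24.4 d,y,x mm [155.1  -1.2 -11.8] dyaw -0.5 3190 0.0005475273222685495
foot [ 0.49663977 -0.20751758  0.18442492] axis [-0.41261791 -0.01240735  0.9108197 ]
```

```bash
cat > ov2.py <<'E'
exec(open('m.py').read())
ims=[]
for s_,o in((a,(200,100)),(b,(200,80))):
    im=np.ascontiguousarray(cv2.resize(s_['img'][o[1]:o[1]+150,o[0]:o[0]+150][...,::-1],None,fx=8/3,fy=8/3,interpolation=cv2.INTER_CUBIC))
    def poly(X,c):
        uv=((proj(s_,np.array(X)@Rm.T+t)-o+.5)*8/3).astype(int);cv2.polylines(im,[uv.reshape(-1,1,2)],True,c,1,cv2.LINE_AA)
    for z,x,y,c in((.012,.015,.045,(0,255,0)),(.11,.015,.045,(0,255,0)),(.11,.013,.013,(0,0,255)),(.166,.013,.013,(0,0,255))):poly([(-x,-y,z),(x,-y,z),(x,y,z),(-x,y,z)],c)
    ims.append(im)
cv2.imwrite('pics/j.png',np.hstack(ims))
E
python3 ov2.py
```

```text
[ 0.42147145 -0.21086283  0.47554628] [ 3.14102391e+00 -2.72380950e-03  3.90596472e-02] [ 0.06928527  1.17142982 -2.17437628] 0.025173319090803007
phi 24.3 d,y,x mm [156.4  -1.7  17.8] dyaw -1.2 2152 0.0008803392227586275
phi 24.3 d,y,x mm [155.1  -1.2 -11.6] dyaw -0.5 3188 0.0005548034012369078
phi 24.3 d,y,x mm [155.1  -1.2 -11.6] dyaw -0.5 3188 0.0005548034009905632
foot [ 0.49575876 -0.20739122  0.18397837] axis [-0.41137294 -0.01262346  0.9113797 ]
```

View pics/j.png

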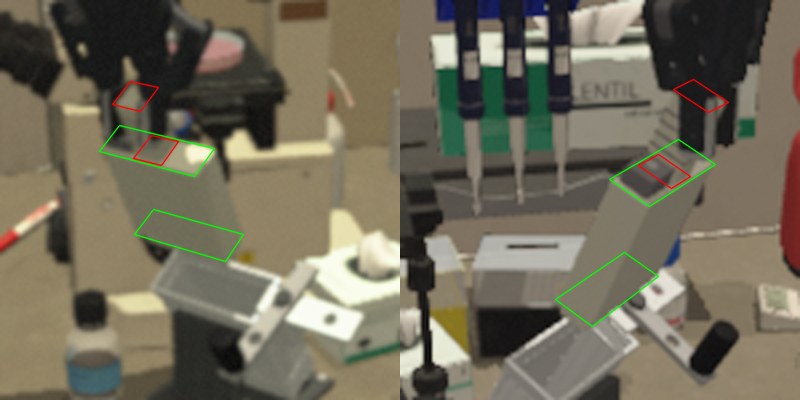

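```bash
python3 - <<'E'
from h import *
import pickle
a,b=pickle.load(open('s2.pkl','rb'));s=arm.sense();g=np.array(s['ee_pos'])-[0,0,.155];y=s['orientation'][2]
Rz=R.from_euler('z',y).as_matrix()
for n,c,sg in(('scene',a,-1),('side',b,1)):
    W=world(c);k=(W-g)@Rz;m=(c['depth']>0)&(abs(k[...,1]-sg*.045)<.0045)&(abs(k[...,0])<.13)
    K=k[m];C=c['img'][m]
    print(n,'end face y',np.median(K[:,1]))
    for z in np.arange(-.12,-.02,.012):
        q=K[abs(K[:,2]-z)<.004];print(round(z,3),len(q),(np.percentile(q[:,0],[2,98])*1e3).round(1) if len(q)>5 else '')
E
```

```text
scene end face y -0.04494050556268872
-0.12 30 [49.6 80.3]
-0.108 34 [44.1 74.4]
-0.096 33 [39.7 71.9]
-0.084 37 [32.3 65.6]
-0.072 39 [27.7 59.4]
-0.06 37 [21. 53.]
-0.048 40 [15.8 47.6]
-0.036 36 [18.  43.7]
-0.024 0 
side end face y 0.04597654255613662
-0.12 65 [50.7 80.4]
-0.108 72 [44.8 76.5]
-0.096 77 [39.6 71.5]
-0.084 79 [34.5 66.9]
-0.072 77 [28.6 60.6]
-0.06 84 [23.2 55.7]
-0.048 89 [17.8 50.3]
-0.036 82 [16.8 44.7]
-0.024 43 [16.6 34.9]
```

The overlay and the end-face rows agree: tilt is 24.5°, and the axis sits about 11.5 mm off the pad centre because it slipped while pivoting. The post is still firmly held. I'll enter the mouth about 50 mm at this angle, which the play allows, and then align by shifting the tool.

Request:
apply_moves([
  [-0.0036,0.001,0.0021],
  [0.0061,0,0.0111],
  [0.0061,0,0.0111],
  [0.0061,0,0.0111],
  [0.0061,0,0.0111],
  [0.0061,0,0.0111],
  [0.0061,0,0.0111],
  [0.0061,0,0.0111],
  [0.0061,0,0.0111],
  [0,0,0],
], jaw=[-1,-1,-1,-1,-1,-1,-1,-1,-1,-1], turn=[0,0,0,0,0,0,0,0,0,0], grip_force=30)

```text
time: 17.73
ee_pos: [0.4668, -0.2103, 0.3835]
orientation: [3.142, -0.002, 0.036]
ft_force: [3.4, -0.2, -1.8]
opening: 0.0252
```

Request:
apply_moves([
  [-0.0003,0,0.0059],
  [-0.0003,0,0.0059],
  [-0.0003,0,0.0059],
  [-0.0003,0,0.0059],
  [0,0,0],
  [0,0,0],
], jaw=[-1,-1,-1,-1,-1,-1], turn=[0,0,0,0,0,0])

```text
time: 18.48
ee_pos: [0.4648, -0.2102, 0.3601]
orientation: [3.142, -0.0, 0.036]
ft_force: [5.3, -1.1, -2.1]
opening: 0.0253
```

```bash
python3 - <<'E'
from h import *
import pickle
s=arm.sense();print(s['ee_pos'],s['ft_force'],s['opening'])
a=snap('scene');b=snap('side');g=np.array(s['ee_pos'])-[0,0,.155];y=s['orientation'][2]
Rz=R.from_euler('z',y).as_matrix()
for n,c,sg in(('scene',a,-1),('side',b,1)):
    W=world(c);k=(W-g)@Rz;m=(c['depth']>0)&(abs(k[...,1]-sg*.045)<.0045)&(abs(k[...,0])<.13)
    K=k[m]
    for z in np.arange(-.08,-.02,.008):
        q=K[abs(K[:,2]-z)<.004];print(n,round(z,3),len(q),(np.percentile(q[:,0],[2,98])*1e3).round(1) if len(q)>5 else '')
E
```

```text
[ 0.46482344 -0.21021783  0.36008171] [ 5.29223108 -1.07957172 -2.07632924] 0.025278363511582788
scene -0.08 24 [33. 61.]
scene -0.072 29 [35.9 77. ]
scene -0.064 36 [33.1 76. ]
scene -0.056 36 [26.9 76.1]
scene -0.048 33 [21.2 54.4]
scene -0.04 32 [18.2 48.2]
scene -0.032 24 [25.9 48.2]
scene -0.024 3 
side -0.08 22 [37.2 88.2]
side -0.072 48 [38.7 82.3]
side -0.064 65 [34.3 76.9]
side -0.056 73 [28.2 78.7]
side -0.048 66 [24.2 58.2]
side -0.04 67 [21.9 53.7]
side -0.032 68 [20.1 49.2]
side -0.024 50 [18.8 45.3]
```

Request:
apply_moves([
  [0.003,0,0.0052],
  [0.003,0,0.0052],
  [0.003,0,0.0052],
  [0.003,0,0.0052],
  [0.003,0,0.0052],
  [0.003,0,0.0052],
  [0,0,0],
], jaw=[-1,-1,-1,-1,-1,-1,-1], turn=[0,0,0,0,0,0,0])

```text
time: 19.45
ee_pos: [0.4831, -0.2097, 0.3287]
orientation: [3.141, -0.0, 0.036]
ft_force: [5.9, -2.6, -1.0]
opening: 0.0251
```

Request:
apply_moves([
  [0.0015,0,0.0026],
  [0.0015,0,0.0022],
  [0.0015,0,0.0022],
  [0,0,0],
], jaw=[-1,-1,-1,-1], turn=[0,0,0,0])

```text
time: 19.95
ee_pos: [0.4865, -0.2093, 0.3237]
orientation: [3.141, 0.002, 0.035]
ft_force: [-4.0, -1.5, 12.9]
opening: 0.0249
```

Axial force has come up to 13 N at the predicted home height. I'll release, retreat and check.

Request:
apply_moves([
  [0,0,0],
  [0,0,0],
  [0,0,-0.03],
  [0,0,-0.05],
  [-0.02,0.0,-0.02],
  [0,0,0],
], jaw=[0.3,0.3,0.3,0.3,0.3,0.3], turn=[0,0,0,0,0,0])

```text
time: 20.7
ee_pos: [0.4667, -0.2098, 0.4232]
orientation: [-3.142, -0.001, 0.036]
ft_force: [1.3, -0.0, 0.2]
opening: 0.0553
```

```bash
python3 - <<'E'
from h import *
import pickle
s=arm.sense();print(s['ee_pos'],s['orientation'],s['ft_force'],s['opening'])
w=snap('wrist');pickle.dump(w,open('w2.pkl','wb'));cv2.imwrite('pics/w2.png',w['img'][...,::-1])
p=np.array([.5738,-.209,.03]);Rm,t=sleeve(p)
pts={'top-x-y':(-.013,-.013,.166),'top-x+y':(-.013,.013,.166),'top+x+y':(.013,.013,.166),'hasp':(0,-.116,.113),'block':(0,.029,.124),'pivot':(0,-.074,.124)}
for k,v in pts.items():print(k,fproj(w,Rm@np.array(v)+t)[0].round(0))
# cloud in sleeve frame
d=w['depth'];v,u=np.mgrid[:420,:560];e=np.stack([u-w['cx'],v-w['cy']],-1);r=np.linalg.norm(e,axis=-1)+1e-9;th=r/w['f']
c=np.dstack([e/r[...,None]*(np.tan(th)*d)[...,None],d]);q=((c-w['t'])@w['R']-t)@Rm
ok=d>0
def st(n,x,y,z):
    m=ok&(q[...,0]>x[0])&(q[...,0]<x[1])&(q[...,1]>y[0])&(q[...,1]<y[1])&(q[...,2]>z[0])&(q[...,2]<z[1]);k=q[m];print(n,len(k),np.median(k,0).round(4) if len(k) else '', np.percentile(k,[3,97],axis=0).round(4).tolist() if len(k)>5 else '')
st('post top',(-.02,.02),(-.02,.02),(.155,.18));st('block',(-.015,.015),(.016,.045),(.117,.135));st('shoulder -y',(-.012,.012),(-.042,-.018),(.09,.13));st('rim',(-.03,.03),(.05,.056),(.1,.12))
k=np.median(q[ok&(np.hypot(q[...,0],q[...,1]+.074)<.085)&(np.hypot(q[...,0],q[...,1]+.074)>.055)&(q[...,2]>.155)&(q[...,2]<.175)],0);print('knob top',k,np.arctan2(-k[0],-k[1]-.074))
E
```

```text
[ 0.46671175 -0.20976113  0.42319116] [-3.14154313e+00 -8.14913965e-04  3.58601568e-02] [ 1.27867067 -0.02708436  0.21382285] 0.05531302734090937
top-x-y [302. 197.]
top-x+y [264. 197.]
top+x+y [263. 168.]
hasp [423. 142.]
block [245. 145.]
pivot [379. 147.]
post top 1434 [0.0044 0.0023 0.1647] [[-0.0118, -0.0098, 0.1561], [0.0119, 0.0141, 0.166]]
block 969 [0.002  0.0303 0.1226] [[-0.0101, 0.0174, 0.1181], [0.0105, 0.0437, 0.1241]]
shoulder -y 768 [ 0.0005 -0.0299  0.1095] [[-0.0114, -0.0412, 0.1084], [0.0114, -0.0187, 0.1106]]
rim 212 [0.0027 0.0515 0.1082] [[-0.0199, 0.0501, 0.1064], [0.0267, 0.0536, 0.1095]]
knob top [-0.00145824 -0.00379548  0.16412533] 3.1208243694976474
```

View pics/w2.png

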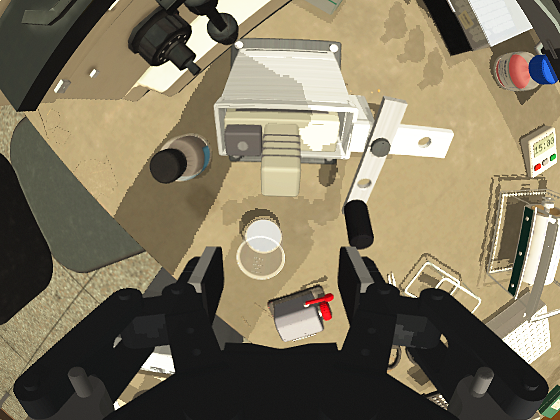

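The cassette is home, with the shoulder level with the rim and the block at (243,140) on the far side. The handle knob is at (358,225). Next I'll locate the knob precisely and check for obstacles around its end position.

```bash
python3 - <<'E'
from h import *
import pickle
from scipy.optimize import least_squares
w=pickle.load(open('w2.pkl','rb'))
p=np.array([.5738,-.209,.03]);Rm,t=sleeve(p)
d=w['depth'];v,u=np.mgrid[:420,:560];e=np.stack([u-w['cx'],v-w['cy']],-1);r=np.linalg.norm(e,axis=-1)+1e-9;th=r/w['f']
c=np.dstack([e/r[...,None]*(np.tan(th)*d)[...,None],d]);W=(c-w['t'])@w['R'];q=(W-t)@Rm
m=(d>0)&(u>340)&(u<378)&(v>195)&(v<252)&(w['img'].max(-1)<70)&(q[...,2]>.126)&(q[...,2]<.17);k=q[m]
f=least_squares(lambda x:(np.abs(np.hypot(k[:,0]-x[0],k[:,1]-x[1])-.011)*(k[:,2]<.16))/.001,np.median(k[:,:2],0),loss='soft_l1').x
f2=least_squares(lambda x:(np.hypot(k[:,0]+.07*np.sin(x[0]),k[:,1]+.074+.07*np.cos(x[0]))-.011)*(k[:,2]<.16)/.001,[1.6],loss='soft_l1').x
print(len(k),np.percentile(k,[2,50,98],axis=0),'fit',f,np.arctan2(-f[0],-f[1]-.074),np.hypot(f[0],f[1]+.074),f2)
for z in(.15,):
  for a in (f2[0],f2[0]*.8,f2[0]*.6,f2[0]*.4,f2[0]*.2,0,-.03):
    print(round(a,3),(Rm@np.array([-.07*np.sin(a),-.074-.07*np.cos(a),z])+t+[0,0,.155]).round(4))
a,b=pickle.load(open('s.pkl','rb'))
P=np.vstack([world(s)[s['depth']>0].reshape(-1,3) for s in(a,b)]+[W[d>0].reshape(-1,3)])
m=(P[:,0]>.42)&(P[:,0]<.6)&(P[:,1]<-.335)&(P[:,1]>-.5)&(P[:,2]>.1)
Q=P[m];
for y in np.arange(-.48,-.33,.03):
  for x in np.arange(.44,.6,.04):
    z=Q[(abs(Q[:,0]-x)<.02)&(abs(Q[:,1]-y)<.015)][:,2]
    if len(z)>8:print('obst',x.round(2),y.round(2),len(z),np.percentile(z,95).round(3))
E
```

```text
1033 [[-0.07404477 -0.07435592  0.1272057 ]
 [-0.0612784  -0.06352671  0.15103958]
 [-0.05807252 -0.05535821  0.16359585]] fit [-0.06970927 -0.06621223] 1.6820528461847417 0.07014294213976699 [1.68131407]
1.681 [ 0.4406 -0.2793  0.2921]
1.345 [ 0.4425 -0.3026  0.2928]
1.009 [ 0.4509 -0.324   0.2973]
0.673 [ 0.4649 -0.3411  0.3051]
0.336 [ 0.483  -0.3519  0.3154]
0 [ 0.5032 -0.3552  0.3269]
-0.03 [ 0.505  -0.3551  0.328 ]
obst 0.52 -0.36 260 0.146
```

Request:
apply_moves([
  [-0.0143,0.0343,0.02],
  [-0.0142,0.0343,0.02],
  [0,0,0.03],
  [0,0,0.03],
  [0,0,0.0307],
  [0,0,0],
  [0,0,0],
  [0,0,0],
], jaw=[0.3,0.3,0.3,0.3,0.3,-1,-1,-1], turn=[0,0,0,0,0,0,0,0], grip_force=30)

```text
time: 21.75
ee_pos: [0.441, -0.2793, 0.2912]
orientation: [-3.141, 0.001, 0.036]
ft_force: [1.7, 0.7, -8.1]
opening: 0.0213
```

Request:
apply_moves([
  [0.0002,0.0117,-0.0001],
  [0.0009,0.0117,-0.0006],
  [0.003,0.011,-0.0018],
  [0.0046,0.0107,-0.0027],
  [0.006,0.0094,-0.0035],
  [0.0074,0.0082,-0.0043],
  [0.0084,0.0064,-0.0049],
  [0.0093,0.005,-0.0054],
  [0.0099,0.0029,-0.0057],
  [0.0102,0.0011,-0.0058],
  [0,0,0],
], jaw=[-1,-1,-1,-1,-1,-1,-1,-1,-1,-1,-1], turn=[0,0,0,0,0,0,0,0,0,0,0])

```text
time: 23.12
ee_pos: [0.5041, -0.3554, 0.3277]
orientation: [-3.141, -0.0, 0.036]
ft_force: [-1.5, 4.2, 1.8]
opening: 0.0212
```

Request:
apply_moves([
  [0.0017,0,-0.001],
  [0.0017,0,-0.001],
  [0,0,0],
], jaw=[-1,-1,-1], turn=[0,0,0])

```text
time: 23.5
ee_pos: [0.5061, -0.3553, 0.3285]
orientation: [3.141, 0.003, 0.036]
ft_force: [-5.1, 3.3, -0.1]
opening: 0.0205
```

Request:
apply_moves([
  [0,0,0],
  [0,0,0],
  [0,0,0],
  [0,0,-0.03],
  [-0.01,0,-0.05],
  [-0.04,-0.03,-0.02],
  [0,0,0],
], jaw=[0.1,0.1,0.1,0.1,0.1,0.1,0.1], turn=[0,0,0,0,0,0,0])

```text
time: 24.38
ee_pos: [0.455, -0.3262, 0.4314]
orientation: [3.139, -0.003, 0.036]
ft_force: [-0.1, -0.3, 0.1]
opening: 0.0468
```

```bash
python3 - <<'E'
from h import *
import pickle
from scipy.optimize import least_squares
s=arm.sense();print(s['ee_pos'],s['ft_force'],s['opening'],s['time'])
w=snap('wrist');cv2.imwrite('pics/w3.png',w['img'][...,::-1])
p=np.array([.5738,-.209,.03]);Rm,t=sleeve(p)
d=w['depth'];v,u=np.mgrid[:420,:560];e=np.stack([u-w['cx'],v-w['cy']],-1);r=np.linalg.norm(e,axis=-1)+1e-9;th=r/w['f']
c=np.dstack([e/r[...,None]*(np.tan(th)*d)[...,None],d]);W=(c-w['t'])@w['R'];q=(W-t)@Rm
m=(d>0)&(np.hypot(q[...,0],q[...,1]+.144)<.03)&(w['img'].max(-1)<70)&(q[...,2]>.126)&(q[...,2]<.158);k=q[m]
f2=least_squares(lambda x:(np.hypot(k[:,0]+.07*np.sin(x[0]),k[:,1]+.074+.07*np.cos(x[0]))-.011)/.001,[.05],loss='soft_l1').x
print('handle',len(k),f2)
def st(n,x,y,z):
    m=(d>0)&(q[...,0]>x[0])&(q[...,0]<x[1])&(q[...,1]>y[0])&(q[...,1]<y[1])&(q[...,2]>z[0])&(q[...,2]<z[1]);k=q[m];print(n,len(k),np.percentile(k,[3,50,97],axis=0).round(4).tolist() if len(k)>5 else '')
st('bar',(-.02,.02),(-.13,-.08),(.118,.127));st('post',(-.02,.02),(-.02,.02),(.15,.18));st('shoulder -y',(-.012,.012),(-.042,-.018),(.09,.13));st('block',(-.015,.015),(.016,.045),(.117,.135))
print('hole px',fproj(w,Rm@np.array([0,-.116,.121])+t))
E
```

```text
[ 0.45496928 -0.32624754  0.43137745] [-0.08201894 -0.32513153  0.11505667] 0.04683305370683835 24.375
handle 686 [0.02492736]
bar 1259 [[-0.0091, -0.1287, 0.1189], [0.0011, -0.1028, 0.1213], [0.0088, -0.0813, 0.1245]]
post 1354 [[-0.0121, -0.0111, 0.1511], [0.0036, -0.0019, 0.164], [0.0119, 0.0129, 0.1658]]
shoulder -y 617 [[-0.0108, -0.0415, 0.1083], [0.0031, -0.0292, 0.1097], [0.0116, -0.0189, 0.1212]]
block 434 [[-0.0088, 0.0188, 0.1177], [0.0053, 0.0334, 0.1223], [0.0105, 0.043, 0.124]]
hole px [[282.27104487 123.06039843]]
```

View pics/w3.png

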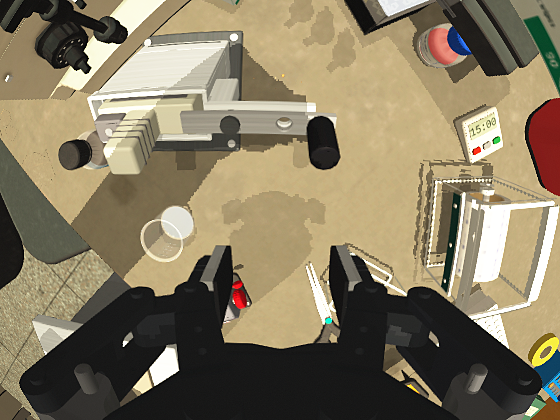

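The hole at (284,123) is within 2 px of where it should be, the handle measures 0.025 rad (0.12 allowed), and the cassette is home with the bottle and beaker in place. I'll hand in.

```bash
python3 -c "
from bench import arm
print(arm.sense()['dq']); print(arm.close_job())"
```

```text
[ 0.00073463  0.04552482  0.00334749 -0.02025706  0.00012417  0.00150765]
the job is handed in; nothing more can be done
None
```

The cassette is out, turned half round and back fully home, and the handle is swung to its stop and released. I handed the job in at about 24.5 s of the 54 s allowed; no verdict was reported.

**How it went:**
- **First try failed:** the tool can only point down, so the leaning cassette had to be pivoted in the fingers. I first tried this against the bench, but the foot just slid.
- **What worked:** I pushed the cassette against the fixed front of the holder to reverse its lean. I then turned the tool 180° and slid the cassette in until the floor pushed back with 13 N. The handle was swung by its gripped knob until the force rose to about 5 N.

**Last checks (wrist camera):**
- **Cassette:** the shoulder is at 109.7 mm against 110 nominal, about 1.5 mm above the measured rim and within measuring error. The index block is on the side away from the handle, at y of about +0.03 m.
- **Handle:** it measured about 0.025 rad from its stop, roughly 1 mm sideways at the hole. About 0.12 rad is allowed.
- **Clearance:** the gripper is clear and reads no contact force.
- **Bottle and beaker:** measured within 2 mm of their starting places after the failed bench attempt. After that I only checked them by eye, and both were upright in place in the last picture.

**Discrepancies:**
- **Off-centre grip:** the cassette slipped about 11.5 mm off-centre in the fingers while pivoting, and tilted 24.5° instead of 30°. I corrected both during insertion.
- **Pictures:** I viewed 12, two over the budget of 10.

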